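# Level the jar shelf

## Task

The little jar shelf on the worktop is out of level. Slide the clear guard fully to the left, off the orange levelling knob; then grip the knob, press it down so that the sprung end of the board is fully seated on its foot, and turn it clockwise until the bubble sits between the two black lines of the spirit level. Finish while still holding and pressing the knob down with the bubble centred, and leave the other things on the worktop where they are.

Things in the scene. Friction and masses are not known exactly. Their poses are not given: they have to be found in the camera images.
- riser: Fixed aluminium under-frame of the jar shelf. Origin on the worktop below the board's middle; y runs along the shelf to its hinged left end, x to its back. Wooden board 170 mm (x) by 400 mm (y), top 74 mm above the worktop, hinged at y = +185 mm; jars and a tin fixed on it at y > 70 mm, to 106 mm above it. Rails 5 mm high along y lie 37 to 45 mm in front of and behind the knob's axis.
- guard (a joint): Clear plastic hood 80 mm (riser x) by 84 mm (riser y), open at its left and right ends, flat top 47 mm above the board. m, 0 = shut (centred over the knob), grows as it slides along riser +y (left); 0.135 = fully open at its stop. About 1.5 N friction; stays where it is left.
- guard_grip (a point): Point in the guard's blue upright fin, which is 50 mm (riser x) by 12 mm (riser y) and rises 30 mm from the guard's flat top; the point is 10 mm below the fin's top, 20 mm above the flat top, centred. Axes as the riser's. The fin is pinched across y.
- knob_grip (a point): On the levelling knob's axis: an orange upright bar 42 mm long (this point's x), 13 mm thick (its y), on a black disc 46 mm across. The point is 10 mm below the bar's top, 20 mm above the disc, 28 mm above the board. The point turns with the knob; at knob = 0 the bar lies along riser x. Pinch the bar across its y. The vertical turning axis is z.
- knob (a joint): Turn of the knob, rad, growing clockwise seen from above; -0.25 to 0.6 at the start, stops at -0.6 and 2.2. Clockwise raises the board's knob (right) end about 4 mm per rad and moves the bubble right about 20 mm per rad. Needs about 0.25 N m, stays where left. The shelf comes level 0.4 to 1.3 rad clockwise of the start.
- seat (a joint): Spring seat of the board's knob end, rad: 0 = sprung up, 0.012 = pressed fully down on the foot (knob 4 mm lower). Gives from about 7 N down on the knob, fully seated from 11 N up: 13 to 18 N is a sure press and tells more than this small reading. When let go it springs back, moving the bubble right by 20 mm: the level reads true only while pressed.
- bubble (a joint): Pale bubble, 16 mm long, in the green tube (104 mm by 18 mm diameter) of the spirit level, which lies along riser y on the board, centred at riser x = -64, y = +30 mm. m, 0 = centred between the two black lines 24 mm apart; positive towards the right (knob end, riser -y). It runs to the high side and settles in half a second.
- dish_soap: Tall washing-up bottle at the back, 54x91x258 mm, origin under its base; leave alone.
- salt_shaker: Grey salt shaker behind the shelf, 44 mm diameter, 90 mm high, origin under its base; leave alone.
- lemon: Yellow lemon at the left, 78x55x56 mm, origin under it; leave alone.
- pepper_mill: Turned wooden pepper mill at the left, 58 mm diameter, 170 mm high, origin under its base; leave alone.
- honey_jar: Honey jar with grey lid at the front left, 71 mm diameter, 110 mm high, origin under its base; leave alone.

How it is judged:
On the way:
1. the clear guard is slid fully open, off the knob (value of joint guard above 0.125 m), for 0.2 s.
At the end, for the whole second after the job is handed in: Through the last second the guard is open (at least 120 of its 135 mm), the fingers hold the knob (over 5 N), the board's knob end is pressed down on its foot (seat joint above 0.009 of 0.012 rad) and the bubble stands within 4 mm of the centre, that is, between the two lines (value of joint guard above 0.12 m and value of joint seat above 0.009 rad and value of joint bubble between -0.004 and 0.004 m and contact force between the fingers and knob above 5 N); the arm keeps its last pose, push and grip.
It fails at once if one of the other things on the worktop was pushed more than 30 mm from its place (distance of any of dish_soap, pepper_mill, honey_jar, salt_shaker, lemon from where it was at the start of the episode above 0.03 m).
It also fails if it takes over 58 s, if anything falls off the work surface, if the arm or the gripper's body presses on something with over 40 N, if the wrist force passes 120 N, or if a joint passes its speed limit or range.

## Robot

A 6-joint arm with a two-finger parallel gripper is mounted at the origin on a cart in front of the work surface, level with it; the furniture and walls round the work are solid. World frame = base frame: x ahead of the robot, y to its left, z up, the work surface at z = 0. Lengths are in m, angles in rad, forces in N, time in s.
With the tool pointing down it reaches from about 0.3 to 0.875 m from the base axis. Payload 6.4 kg.
Tool frame: the origin (TCP) lies between the finger pads; the fingertips stand 11 mm ahead of it and the grasp point (between the pads) lies 8 mm behind it (ctrl.tcp_to_tips is the distance from the TCP to the fingertips, in m); x points along the fingers, z is the direction in which the jaws open and shut, and the axes are right-handed (so a half turn about x gives the same grasp; the last joint's range is limited). The gripper opens to 85 mm and grips with 20 to 120 N. Pads are 22 mm wide; open, the fingers measure 114 mm over their backs; the gripper's body (76 mm by 85 mm) begins 54 mm behind the grasp point. The pads swing forward as they close: fully open they stand 13 mm farther back than shut.
Start: joints at [0.977, 0.181, 1.607, -0, 1.354, -0.206], TCP at [0.217, 0.532, 0.242] pointing down, gripper open.
Joint ranges: [-2.99, 2.99], [-0.89, 2.07], [0.3, 2.58], [-1.14, 4.28], [0, 2.63], [-3.12, 3.12]. Speed limits (rad/s): [2.57, 2.57, 3.01, 3.14, 3.14, 3.14].

## Interface

Orientations are given as a unit quaternion [w, x, y, z].
In Python, from bench import ctrl, eyes, hand_in gives the robot as it stands. The module is installed in compiled form; this text tells all that it offers.
- The arm moves only by the tool step_arm, never from a script. Its arguments are lists of equal length, an entry for each row: "xyz": the shift along the world's x, y, z in mm, a list of three; "spin": the turn about the world's z in rad; "fingers": the opening in per cent of the stroke, from 0 (shut) to 100 (fully open). A call has 1 to 10 rows; each row is the pose to reach, as a shift and turn from the pose commanded when the call began; what a row does not reach only later rows make up. A row lasts 1/10 s, in which the tool goes at most 50 mm and 8.59 degrees, less where a joint would pass 70% of its speed; a pose out of reach is approached as far as the arm can. A call with a gripper value outside its range is refused whole. The fingers move at their own pace and stop on an object; the grip force is fixed at half the most. Time passes only in rows, so rows that repeat a pose let the fingers close. It gives the time, the measured TCP pose, the force and the opening at its end, in the units of the state.
- ctrl.get_obs(): the state, without advancing time (a new reading comes with each control period).
- eyes.camera(name): name is "scene" or "top" or "wrist"; returns the picture (384x512x3 uint8, red, green, blue); there is no depth.
- eyes.camera_model(name): a dict with "vertical_fov" (degrees; the focal length in pixels is half the picture's height over the tangent of half this angle, whatever the lens; pixels are square), "cx", "cy" (the principal point, pixels), "pose" (4x4, takes a point from camera to world coordinates); the wrist camera has in their place "tool_from_camera" (4x4, takes a point from camera to tool coordinates, whose origin is the TCP and whose axes are the tool frame's). Camera axes: x right, y up, looking along -z (the intrinsics and any distortion apply to the point x, -y, -z); pixel columns grow to the right and rows downward; lengths in m; the calibration is good to about 2 mm. A picture is of the moment at which its call begins: read the wrist's pose just before it. camera_model takes no time and is no camera call.
- hand_in(): hands the job in, once; it reports no verdict.
The state is a dict: "time_s": time; "q": joint angles; "dq": joint speeds; "joint_efforts": joint torques, N m; "eef_pos": TCP position; "eef_rot": TCP orientation; "wrist_force": force on the tool from outside, world axes, zero at the start; "torque": the same for the moment, N m; "opening": opening from 0.0 (shut) to 1.0 (fully open).
Only numpy, scipy, OpenCV 4.12 (cv2) and the standard library are available. Lean on these libraries where they do the work, as an engineer would, in place of code of your own. Each camera call takes 0.05 s, during which the arm holds its last target.

## Working session

There is one attempt and no reset: what is moved stays moved. The work goes in short steps, Python scripts to look and compute and a tool call to move; the robot and the scene stay as the last step left them, time stands still between calls to the robot, and variables do not carry over. Pictures are saved under pics/ and viewed, and the job is handed in when it is done.

Besides the shell and the picture viewer there is one more tool, called after "Call:" by a JSON object that holds its "name" and its "arguments". step_arm: Moves the arm, as the interface text tells. Its arguments: {"type":"object","properties":{"xyz":{"type":"array"},"spin":{"type":"array"},"fingers":{"type":"array"}},"required":["xyz","spin","fingers"]}

```bash
mkdir -p pics; python3 - <<'E'
from bench import ctrl, eyes
import cv2, numpy as np
o=ctrl.get_obs(); print({k:np.round(v,3) for k,v in o.items()})
for n in ["scene","top"]:
    im=eyes.camera(n); cv2.imwrite(f"pics/{n}0.png",im[:,:,::-1]); m=eyes.camera_model(n); print(n,m)
print(eyes.camera_model("wrist"))
E
```

```text
{'time_s': np.float64(0.0), 'q': array([ 0.977,  0.182,  1.608,  0.   ,  1.354, -0.206]), 'dq': array([ 0.002,  0.   ,  0.   , -0.002,  0.002,  0.   ]), 'joint_efforts': array([ 1.0000e-03, -4.4487e+01, -3.5133e+01, -0.0000e+00,  9.0000e-03,
        0.0000e+00]), 'eef_pos': array([0.217, 0.532, 0.241]), 'eef_rot': array([ 0.586, -0.395,  0.588,  0.394]), 'wrist_force': array([0.696, 0.268, 0.027]), 'torque': array([-0.03 ,  0.013, -0.045]), 'opening': np.float64(1.005)}
scene {'vertical_fov': 45.721406531268585, 'cx': 253.02631540707193, 'cy': 190.43072575299044, 'pose': array([[ 0.86170836,  0.30960731, -0.40199753,  0.14062142],
       [-0.50732332,  0.53983101, -0.67171834, -0.46623329],
       [ 0.00904182,  0.78276803,  0.6222479 ,  0.7482309 ],
       [ 0.        ,  0.        ,  0.        ,  1.        ]])}
top {'vertical_fov': 46.35568407599891, 'cx': 257.3591750165217, 'cy': 191.85699062207092, 'pose': array([[-0.02042496,  0.99864794, -0.04780278,  0.48201192],
       [-0.99967304, -0.02113484, -0.01439217,  0.21112056],
       [-0.01538301,  0.04749319,  0.9987531 ,  1.41369342],
       [ 0.        ,  0.        ,  0.        ,  1.        ]])}
{'vertical_fov': 68.51728485003818, 'cx': 256.87603205638567, 'cy': 190.794162895299, 'tool_from_camera': array([[ 1.72180976e-04,  2.70225890e-01, -9.62796935e-01,
        -1.30151779e-01],
       [ 3.19351666e-05,  9.62796948e-01,  2.70225900e-01,
         6.73571943e-02],
       [ 9.99999985e-01, -7.72748397e-05,  1.57145609e-04,
        -7.51149750e-05],
       [ 0.00000000e+00,  0.00000000e+00,  0.00000000e+00,
         1.00000000e+00]])}
```

View pics/scene0.png

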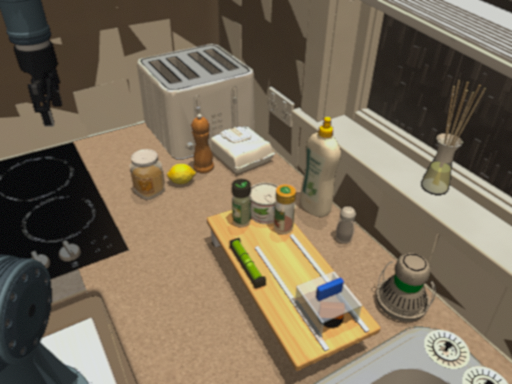

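View pics/top0.png

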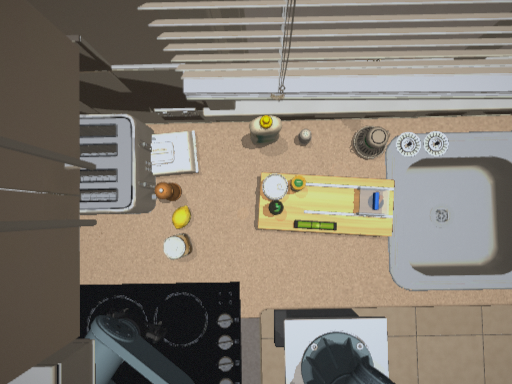

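The top view shows the board at about (255–395, 173–237), with the blue fin at about (376,201) and the spirit level at about (315,225). I'll cast rays from these.

```bash
cat > h.py <<'E'
from bench import ctrl, eyes
import cv2, numpy as np
from scipy.spatial.transform import Rotation as R
def grab(name,fn=None):
    o=ctrl.get_obs(); im=eyes.camera(name); m=eyes.camera_model(name)
    if name=="wrist":
        T=np.eye(4); q=o["eef_rot"]; T[:3,:3]=R.from_quat([q[1],q[2],q[3],q[0]]).as_matrix(); T[:3,3]=o["eef_pos"]
        m["pose"]=T@m["tool_from_camera"]
    if fn: cv2.imwrite(f"pics/{fn}.png",im[:,:,::-1])
    return im,m,o
def ray(m,uv):
    f=192/np.tan(np.radians(m["vertical_fov"]/2))
    uv=np.atleast_2d(uv).astype(float)
    d=np.c_[(uv[:,0]-m["cx"])/f,-(uv[:,1]-m["cy"])/f,-np.ones(len(uv))]
    return m["pose"][:3,3],d@m["pose"][:3,:3].T
def plane(m,uv,z):
    o,d=ray(m,uv); return o+d*((z-o[2])/d[:,2])[:,None]
def proj(m,P):
    f=192/np.tan(np.radians(m["vertical_fov"]/2))
    c=(np.atleast_2d(P)-m["pose"][:3,3])@m["pose"][:3,:3]
    return np.c_[m["cx"]+f*c[:,0]/-c[:,2], m["cy"]-f*c[:,1]/-c[:,2]]
def tri(rs):
    A=np.zeros((3,3));b=np.zeros(3)
    for o,d in rs:
        d=d[0]/np.linalg.norm(d[0]);P=np.eye(3)-np.outer(d,d);A+=P;b+=P@o
    x=np.linalg.solve(A,b); return x,[np.linalg.norm((np.eye(3)-np.outer(d[0],d[0])/(d[0]@d[0]))@(x-o)) for o,d in rs]
def hsv(im): return cv2.cvtColor(im,cv2.COLOR_RGB2HSV)
def cen(mask):
    n,l,s,c=cv2.connectedComponentsWithStats(mask.astype(np.uint8)); i=1+np.argmax(s[1:,4]); return c[i],s[i],l==i
E
python3 - <<'E'
from h import *
R_={}
for n in ["top","scene"]:
    im=cv2.imread(f"pics/{n}0.png")[:,:,::-1].copy(); m=eyes.camera_model(n); H=hsv(im)
    blue=(H[:,:,0]>100)&(H[:,:,0]<130)&(H[:,:,1]>150)&(H[:,:,2]>60)
    c,s,_=cen(blue); print(n,"blue",c,s); R_[n]=ray(m,c)
    green=(H[:,:,0]>35)&(H[:,:,0]<50)&(H[:,:,1]>150)
    g,s,_=cen(green); print("green",g,s)
    if n=="top":
        print("fin@z.151",plane(m,c,.146)); print("level z .083",plane(m,g,.083))
        y=(H[:,:,0]>15)&(H[:,:,0]<32)&(H[:,:,1]>90)&(H[:,:,2]>150)
        y[:165]=0;y[245:]=0;y[:,:248]=0;y[:,400:]=0
        y=cv2.morphologyEx(y.astype(np.uint8),cv2.MORPH_OPEN,np.ones((3,3)))
        c2,s2,l=cen(y); print(c2,s2)
        pts=np.argwhere(l)[:,::-1]; P=plane(m,pts,.074)[:,:2]
        r=cv2.minAreaRect((P*1000).astype(np.float32)); print(r, cv2.boxPoints(r))
        cv2.imwrite("pics/ymask.png",cv2.resize(l.astype(np.uint8)*255,None,fx=1.5,fy=1.5))
print(tri([R_["top"],R_["scene"]]))
E
```

```text
top blue [375.24137931 200.43678161] [373 193   6  17  87]
green [315.80113636 224.75      ] [298 221  36   9 176]
fin@z.151 [[ 0.51147478 -0.10208695  0.146     ]]
level z .083 [[0.44476635 0.05961782 0.083     ]]
[320.50852185 213.27548807] [ 258  185  134   52 3227]
((489.884765625, 29.84686279296875), (396.5380554199219, 137.74679565429688), 85.40088653564453) [[ 405.3352  -162.26125]
 [ 542.6385  -173.30626]
 [ 574.4343   221.95497]
 [ 437.13104  232.99998]]
scene blue [329.5        288.38235294] [318 279  25  21 306]
green [245.58695652 259.47282609] [232 240  29  40 368]
(array([ 0.51133656, -0.10348773,  0.1394628 ]), [np.float64(0.00035606596870608055), np.float64(0.00035606596870589423)])
```

View pics/ymask.png

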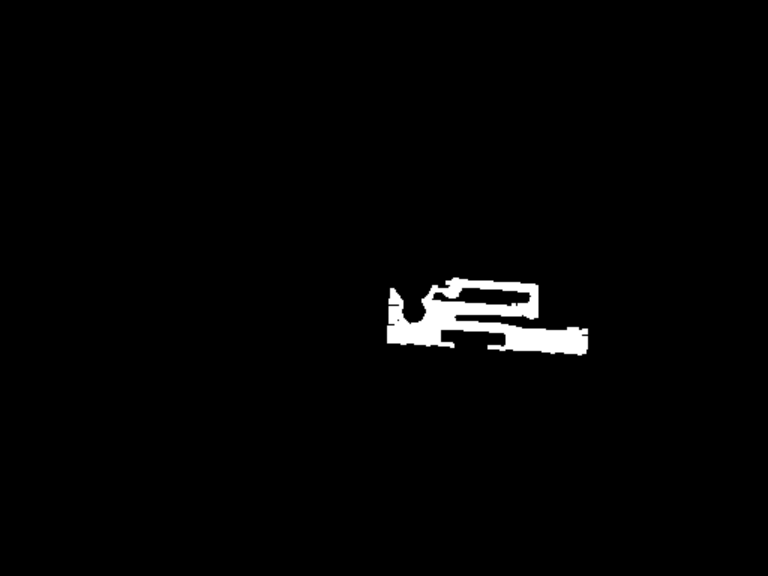

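The mask gives a clean front edge: yaw about -0.08 rad, fin at about (0.511, -0.103). Next I'll work out the tool turn and move so the wrist camera can look.

```bash
python3 - <<'E'
from h import *
o=ctrl.get_obs(); q=o["eef_rot"]; M=R.from_quat([q[1],q[2],q[3],q[0]]).as_matrix(); print(M.round(3)); print(np.arctan2(M[1,2],M[0,2]))
print((np.array([.511,-.103,.3])-o["eef_pos"])*1000)
E
```

```text
[[-0.001 -0.926  0.378]
 [-0.001  0.378  0.926]
 [-1.     0.    -0.002]]
1.1830438851985057
[ 293.86017091 -634.91635614   58.54500531]
```

Call:
{"name": "step_arm", "arguments": {"xyz": [[10, -30, 30], [30, -70, 50], [50, -115, 55], [72, -160, 55], [93, -205, 55], [114, -250, 55], [135, -295, 55], [156, -340, 55], [177, -385, 55], [198, -430, 55]], "spin": [0, 0.1, 0.2, 0.307, 0.307, 0.307, 0.307, 0.307, 0.307, 0.307], "fingers": [100, 100, 100, 100, 100, 100, 80, 70, 60, 60]}}

```text
time_s: 1.1
eef_pos: [0.4156, 0.1004, 0.2972]
eef_rot: [0.52, -0.479, 0.52, 0.479]
wrist_force: [0.5, 1.3, 0.5]
opening: 0.602
```

Call:
{"name": "step_arm", "arguments": {"xyz": [[20, -45, 0], [40, -90, 0], [60, -135, 0], [75, -180, 0], [75, -205, 0], [75, -205, 0], [75, -205, 0]], "spin": [0, 0, 0, 0, 0, 0, 0], "fingers": [60, 60, 60, 60, 60, 60, 60]}}

```text
time_s: 1.8
eef_pos: [0.4901, -0.1027, 0.2967]
eef_rot: [0.52, -0.478, 0.52, 0.48]
wrist_force: [0.1, -0.7, 0.6]
opening: 0.601
```

```bash
python3 - <<'E'
from h import *
im,m,o=grab("wrist","w1"); print(o["eef_pos"],o["time_s"],o["q"],o["opening"])
E
```

```text
[ 0.49005475 -0.10272155  0.29670834] 1.8 [-4.44398697e-01 -3.06038942e-02  1.72201908e+00  4.50682484e-04
  1.45163386e+00 -1.93293716e+00] 0.6010025188815853
```

View pics/w1.png

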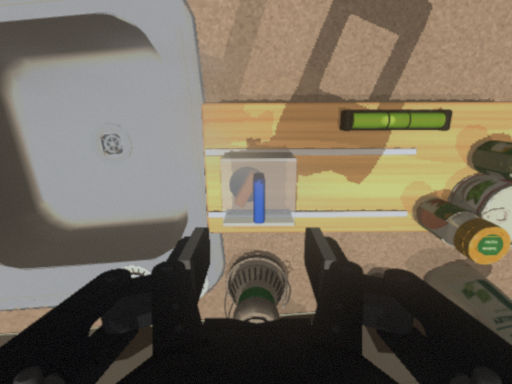

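The wrist view shows the fin at about (259,198), the guard at x 221–297, and the rails as nearly horizontal lines at rows 152 and 214. The black disc with the orange bar shows through the hood at about (245,186).

```bash
python3 - <<'E'
from h import *
im=cv2.imread("pics/w1.png")[:,:,::-1].copy()
o=ctrl.get_obs(); m=eyes.camera_model("wrist"); T=np.eye(4); q=o["eef_rot"]; T[:3,:3]=R.from_quat([q[1],q[2],q[3],q[0]]).as_matrix(); T[:3,3]=o["eef_pos"]; m["pose"]=T@m["tool_from_camera"]
H=hsv(im)
blue=(H[:,:,0]>100)&(H[:,:,0]<130)&(H[:,:,1]>150)&(H[:,:,2]>60)
c,s,l=cen(blue); print(c,s); print("fin bbox", plane(m,[[s[0],s[1]],[s[0]+s[2],s[1]+s[3]]],.151), plane(m,c,.148))
W=(im.min(2)>150)&(H[:,:,1]<60)
for r0,r1 in((145,160),(207,222)):
  for c0,c1 in ((300,405),):
    pts=np.argwhere(W[r0:r1,c0:c1])[:,::-1]+[c0,r0]
    P=plane(m,pts,.079)[:,:2]
    # row-mean per col
    vx,vy,x0,y0=cv2.fitLine((P*1000).astype(np.float32),cv2.DIST_HUBER,0,.01,.01).ravel(); print("rail yaw",np.arctan2(-vx,vy) if vy>0 else np.arctan2(vx,-vy),x0,y0,len(pts))
# front edge of board
E=[]
for u in range(210,335,2):
    col=H[80:130,u]; ok=(col[:,1]>110)&(col[:,2]>150); i=np.argmax(ok); E.append((u,80+i))
P=plane(m,E,.074)[:,:2]; vx,vy,x0,y0=cv2.fitLine((P*1000).astype(np.float32),cv2.DIST_HUBER,0,.01,.01).ravel(); print("edge",np.arctan2(-vx,vy)if vy>0 else np.arctan2(vx,-vy),x0,y0)
b=cv2.resize(im[130:240,190:330],None,fx=5,fy=5,interpolation=cv2.INTER_CUBIC); cv2.imwrite("pics/w1c.png",b[:,:,::-1])
E
```

```text
[258.39473684 209.64210526] [255 196   9  26 190]
fin bbox [[ 0.50529805 -0.10549544  0.151     ]
 [ 0.53445209 -0.0984319   0.151     ]] [[ 0.52134996 -0.10327331  0.148     ]]
rail yaw -0.07230587 483.96472 67.7876 129
rail yaw -0.07455678 561.6003 17.307186 610
edge -0.10082552 415.53427 -73.6719
```

View pics/w1c.png

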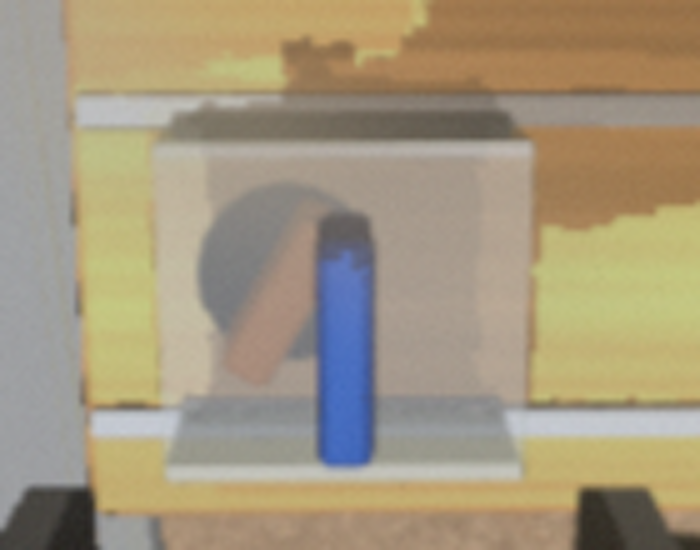

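The fin's top-back edge gives a centre of about (0.510, -0.103) with yaw about -0.076. The knob sits about 13 mm right of the guard's centre, so the guard is already slightly open. I'll descend and grip the fin.

Call:
{"name": "step_arm", "arguments": {"xyz": [[20, 0, -40], [20, 0, -80], [20, 0, -120], [20, 0, -145], [20, 0, -158], [20, 0, -158], [20, 0, -158], [20, 0, -158], [20, 0, -158], [20, 0, -158]], "spin": [0, 0, 0, 0, 0, 0, 0, 0, 0, 0], "fingers": [60, 60, 50, 50, 50, 40, 0, 0, 0, 0]}}

```text
time_s: 2.85
eef_pos: [0.5117, -0.1031, 0.1411]
eef_rot: [0.52, -0.481, 0.519, 0.478]
wrist_force: [-0.0, 1.6, 6.1]
opening: 0.123
```

```bash
python3 - <<'E'
from h import *
im,m,o=grab("wrist","w2"); print(o["eef_pos"],o["wrist_force"],o["opening"])
E
```

```text
[ 0.51165587 -0.10306588  0.14113816] [-0.00739654  1.58264222  6.08826892] 0.12337832254420715
```

View pics/w2.png

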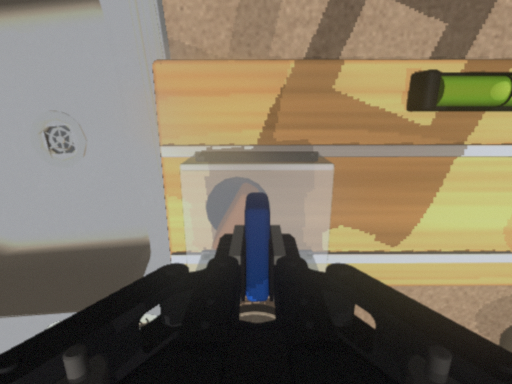

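The fin is held at about 10.5 mm opening. Sliding left.

Call:
{"name": "step_arm", "arguments": {"xyz": [[1, 12, 1], [2, 27, 2], [3, 42, 2], [4, 57, 2], [6, 72, 2], [7, 87, 2], [8, 100, 2], [8, 108, 2], [9, 112, 2], [9, 112, 2]], "spin": [0, 0, 0, 0, 0, 0, 0, 0, 0, 0], "fingers": [0, 0, 0, 0, 0, 0, 0, 0, 0, 0]}}

```text
time_s: 3.9
eef_pos: [0.5205, 0.0106, 0.1408]
eef_rot: [0.52, -0.48, 0.519, 0.479]
wrist_force: [9.7, 1.0, -9.4]
opening: 0.127
```

Call:
{"name": "step_arm", "arguments": {"xyz": [[0, 3, 0], [0, 6, 0], [1, 9, 0], [1, 9, 0]], "spin": [0, 0, 0, 0], "fingers": [0, 0, 0, 0]}}

```text
time_s: 4.3
eef_pos: [0.5212, 0.0182, 0.1408]
eef_rot: [0.52, -0.48, 0.52, 0.479]
wrist_force: [6.1, -3.9, -9.3]
opening: 0.124
```

Call:
{"name": "step_arm", "arguments": {"xyz": [[0, 3, -1], [0, 6, -1], [0, 6, -1]], "spin": [0, 0, 0], "fingers": [0, 0, 0]}}

```text
time_s: 4.6
eef_pos: [0.5213, 0.0188, 0.1408]
eef_rot: [0.517, -0.483, 0.522, 0.476]
wrist_force: [0.9, -28.0, -3.7]
opening: 0.125
```

Call:
{"name": "step_arm", "arguments": {"xyz": [[0, 3, 0], [0, 3, 0]], "spin": [0, 0], "fingers": [0, 0]}}

```text
time_s: 4.8
eef_pos: [0.5213, 0.0191, 0.1408]
eef_rot: [0.516, -0.484, 0.523, 0.475]
wrist_force: [2.0, -40.2, -4.3]
opening: 0.123
```

The guard is at its stop: it moved 122 mm and the force rose to 40 N. I'll unload, release, rise and look at the knob.

Call:
{"name": "step_arm", "arguments": {"xyz": [[0, -8, 0], [0, -8, 0], [0, -8, 0], [0, -8, 0], [0, -8, 10], [0, -8, 40], [-10, -45, 70], [-20, -90, 90], [-25, -125, 90], [-25, -125, 90]], "spin": [0, 0, 0, 0, 0, 0, 0, 0, 0, 0], "fingers": [0, 35, 35, 35, 35, 35, 50, 60, 60, 60]}}

```text
time_s: 5.8
eef_pos: [0.4957, -0.101, 0.2323]
eef_rot: [0.521, -0.48, 0.521, 0.477]
wrist_force: [-0.1, 0.6, -0.4]
opening: 0.601
```

Call:
{"name": "step_arm", "arguments": {"xyz": [[0, -5, 0], [0, -5, 0], [0, -5, 0]], "spin": [0, 0, 0], "fingers": [60, 60, 60]}}

```text
time_s: 6.1
eef_pos: [0.4954, -0.1016, 0.23]
eef_rot: [0.519, -0.479, 0.519, 0.48]
wrist_force: [1.2, -0.4, -0.5]
opening: 0.594
```

```bash
python3 - <<'E'
from h import *
im,m,o=grab("wrist","w3"); print(o["eef_pos"],o["wrist_force"],o["opening"],o["time_s"])
H=hsv(im)
org=(((H[:,:,0]<14)&(H[:,:,1]>150)&(H[:,:,2]>120))); org[:,330:]=0
c,s,l=cen(org); print(c,s)
P=plane(m,np.argwhere(l)[:,::-1],.112)[:,:2]*1000
r=cv2.minAreaRect(P.astype(np.float32)); print(r)
np.save("w3pose.npy",m["pose"])
b=cv2.resize(im[100:290,150:400],None,fx=3,fy=3,interpolation=cv2.INTER_CUBIC); cv2.imwrite("pics/w3c.png",b[:,:,::-1])
E
```

```text
[ 0.49540932 -0.1015581   0.23002875] [ 1.21988018 -0.42676874 -0.4608677 ] 0.5942277277949469 6.1
[244.62051282 198.05128205] [228 184  30  40 195]
((508.5304260253906, -116.52548217773438), (12.971813201904297, 39.00681686401367), 55.67182540893555)
```

View pics/w3.png

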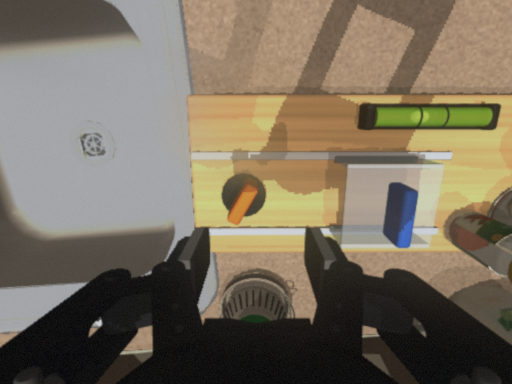

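View pics/w3c.png

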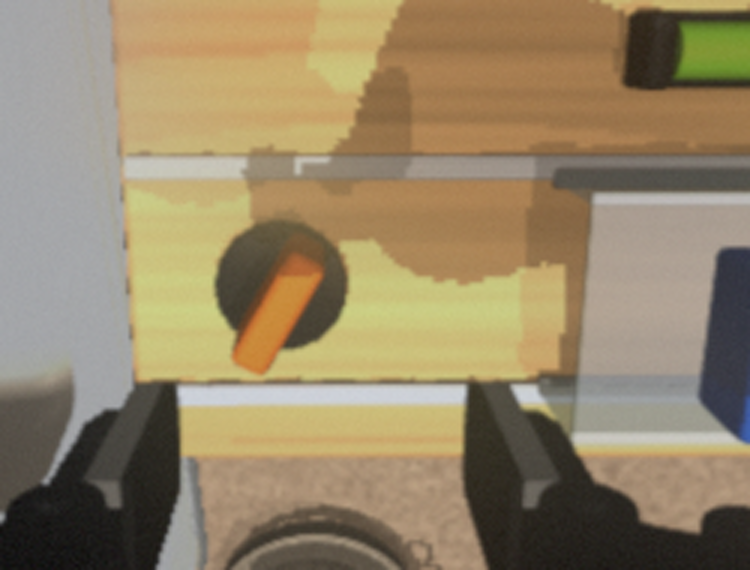

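The guard is open and the knob uncovered. The disc is at about (244,195), with the bar tilted about 0.5 rad clockwise. I'll check the axis from the disc and the bar.

```bash
python3 - <<'E'
from h import *
im=cv2.imread("pics/w3.png")[:,:,::-1].copy(); m=eyes.camera_model("wrist"); m["pose"]=np.load("w3pose.npy")
H=hsv(im)
org=(((H[:,:,0]<16)&(H[:,:,1]>150)&(H[:,:,2]>80))); org[:,330:]=0
c,s,l=cen(org); print(c,s)
P=plane(m,np.argwhere(l)[:,::-1],.114)[:,:2]*1000
print(cv2.minAreaRect(P.astype(np.float32)))
# crop corners of the top face by eye
Q=np.array([[285,250],[325,265],[265,375],[235,357]])/3+[150,100]
print(plane(m,Q,.114)[:,:2]*1000)
dk=(H[:,:,2]<95)&(H[:,:,1]<140); dk|=org; dk[:165]=0; dk[225:]=0; dk[:,:205]=0; dk[:,280:]=0
dk=cv2.morphologyEx(dk.astype(np.uint8),cv2.MORPH_OPEN,np.ones((5,5)))
c,s,l=cen(dk); print("disc",c,s, plane(m,c,.084), plane(m,[244,195],.084))
print(plane(m,[[221.5,195],[266,195],[244,173.5]],.084))
E
```

```text
[242.53846154 201.41025641] [228 184  30  41 312]
((508.2002868652344, -117.26423645019531), (13.928363800048828, 40.24946594238281), 55.47254180908203)
[[ 489.1410981  -112.17147231]
 [ 494.74418124 -100.56827799]
 [ 528.80541685 -122.0657271 ]
 [ 522.07241726 -130.78319629]]
disc [230.62209302 192.17732558] [223 181  19  26 344] [[ 0.50464943 -0.12949726  0.084     ]] [[ 0.5087194  -0.11618482  0.084     ]]
[[ 0.50689233 -0.13910059  0.084     ]
 [ 0.51050604 -0.09377628  0.084     ]
 [ 0.48638442 -0.11413066  0.084     ]]
```

Call:
{"name": "step_arm", "arguments": {"xyz": [[6, -8, -10], [13, -15, -30], [13, -15, -55], [13, -15, -85], [13, -15, -110], [13, -15, -124], [13, -15, -130], [13, -15, -130]], "spin": [-0.13, -0.26, -0.39, -0.52, -0.52, -0.52, -0.52, -0.52], "fingers": [60, 60, 60, 60, 60, 60, 60, 60]}}

```text
time_s: 6.95
eef_pos: [0.5084, -0.1172, 0.1]
eef_rot: [0.625, -0.33, 0.626, 0.33]
wrist_force: [-0.2, 0.1, 0.1]
opening: 0.603
```

```bash
python3 - <<'E'
from h import *
im,m,o=grab("wrist","w4"); print(o["eef_pos"],o["wrist_force"],o["opening"],o["time_s"],o["q"])
E
```

```text
[ 0.50837258 -0.1172425   0.09998291] [-0.21513433  0.06432048  0.1032992 ] 0.602868756988881 6.95 [-4.54430529e-01  2.42808853e-01  1.85051454e+00  2.55321113e-05
  1.04920860e+00 -1.42531491e+00]
```

View pics/w4.png

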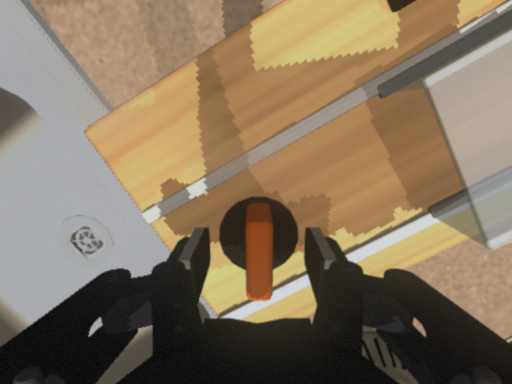

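The bar is aligned between the fingers, upright at column 259. Close and begin to press.

Call:
{"name": "step_arm", "arguments": {"xyz": [[0, 0, 0], [0, 0, 0], [0, 0, 0], [0, 0, 0], [0, 0, 0], [0, 0, -2], [0, 0, -4], [0, 0, -4]], "spin": [0, 0, 0, 0, 0, 0, 0, 0], "fingers": [0, 0, 0, 0, 0, 0, 0, 0]}}

```text
time_s: 7.8
eef_pos: [0.5097, -0.1177, 0.098]
eef_rot: [0.626, -0.33, 0.625, 0.329]
wrist_force: [-0.2, 3.8, 10.6]
opening: 0.14
```

Call:
{"name": "step_arm", "arguments": {"xyz": [[0, 0, -2], [0, 0, -3], [0, 0, -3], [0, 0, -3]], "spin": [0, 0, 0, 0], "fingers": [0, 0, 0, 0]}}

```text
time_s: 8.2
eef_pos: [0.5098, -0.1178, 0.097]
eef_rot: [0.626, -0.331, 0.625, 0.329]
wrist_force: [-8.3, 5.4, 26.0]
opening: 0.142
```

```bash
cat > bub.py <<'E'
from h import *
import sys
n=sys.argv[1]
for k in ("wrist","scene","top"):
    im,m,o=grab(k,f"{k}_{n}")
    if k=="wrist": print(o["time_s"],o["eef_pos"],o["wrist_force"],o["torque"],o["opening"])
    if k=="scene": a=cv2.resize(im[225:300,215:285],None,fx=7,fy=7,interpolation=cv2.INTER_CUBIC)
    if k=="top": b=cv2.resize(im[213:237,288:344],None,fx=10,fy=10,interpolation=cv2.INTER_CUBIC)
cv2.imwrite(f"pics/bs_{n}.png",a[:,:,::-1]); cv2.imwrite(f"pics/bt_{n}.png",b[:,:,::-1])
E
python3 bub.py a
```

```text
8.2 [ 0.5098124  -0.11780022  0.09700532] [-8.27457679  5.35448301 25.95957963] [1.21538049 1.45392241 0.13491383] 0.14153510588596033
```

View pics/bs_a.png

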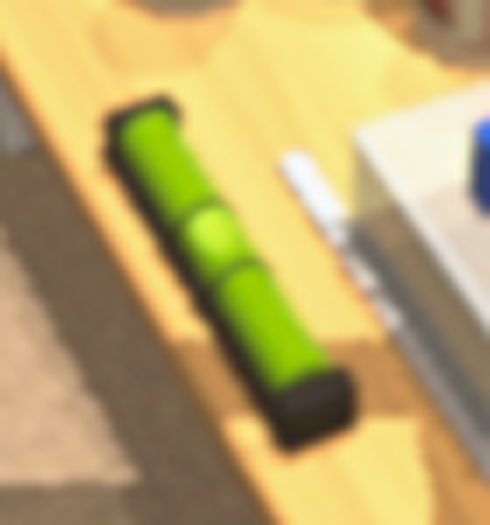

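View pics/bt_a.png

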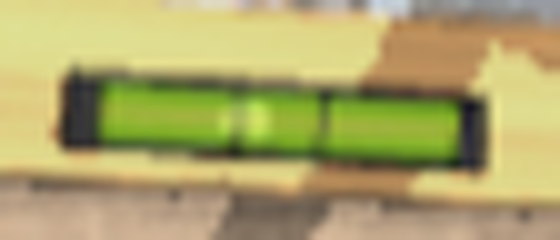

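View pics/wrist_a.png

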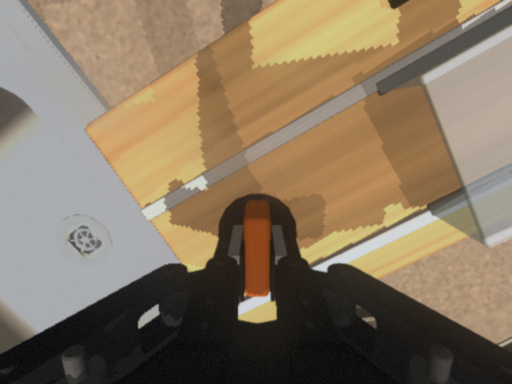

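Seated under about 26 N. In the top view the bubble is at about 247 and the lines at 237 and 322, so it's about 9 mm left of centre. I'll turn about 0.45 rad clockwise and ease the push up as the end rises.

Call:
{"name": "step_arm", "arguments": {"xyz": [[0, 0, 1], [0, 0, 2], [0, 0, 2], [0, 0, 2], [0, 0, 2], [0, 0, 2]], "spin": [-0.1, -0.2, -0.3, -0.4, -0.45, -0.45], "fingers": [0, 0, 0, 0, 0, 0]}}

```text
time_s: 8.95
eef_pos: [0.5095, -0.1178, 0.0988]
eef_rot: [0.684, -0.182, 0.683, 0.181]
wrist_force: [-8.2, 5.3, 25.9]
opening: 0.141
```

Call:
{"name": "step_arm", "arguments": {"xyz": [[0, 0, 0], [0, 0, 0], [0, 0, 0], [0, 0, 0], [0, 0, 0]], "spin": [0, 0, 0, 0, 0], "fingers": [0, 0, 0, 0, 0]}}

```text
time_s: 9.45
eef_pos: [0.5095, -0.1178, 0.0988]
eef_rot: [0.684, -0.182, 0.683, 0.181]
wrist_force: [-7.7, 5.7, 25.4]
opening: 0.142
```

```bash
python3 bub.py b
```

```text
9.45 [ 0.50953031 -0.11781414  0.09881286] [-7.73419706  5.73047598 25.40853728] [1.02001982 1.51441462 0.00238938] 0.142325309440526
```

View pics/bs_b.png

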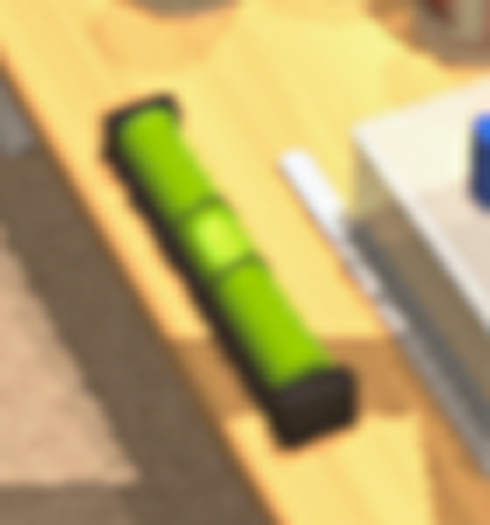

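View pics/bt_b.png

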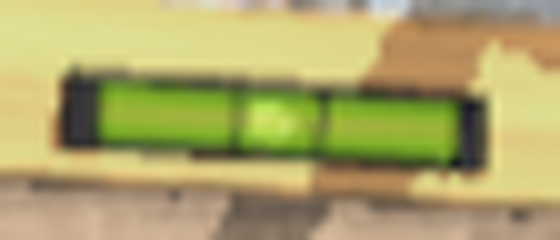

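View pics/wrist_b.png

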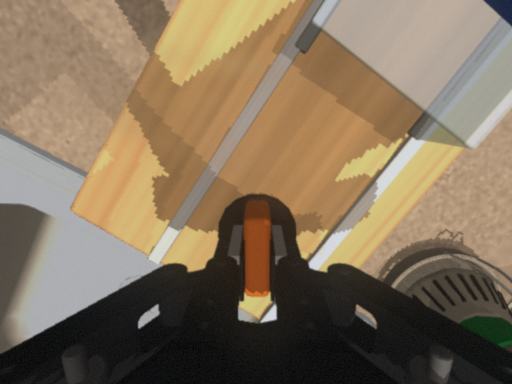

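The bubble now sits between the lines, slightly left of centre. I'll measure it from intensity profiles.

```bash
cat > prof.py <<'E'
from h import *
import sys
n=sys.argv[1]
# level ends: profile in unrotated strip in both views
for k,(p0,p1) in {"top":((293.,223.6),(335.,225.9)),"scene":((235.3,242.5),(259.2,280.5))}.items():
    im=cv2.imread(f"pics/{k}_{n}.png").astype(np.float32)
    d=np.subtract(p1,p0);L=np.hypot(*d);d/=L;nn=np.array([-d[1],d[0]])
    N=int(L*4);t=np.linspace(0,L,N)
    w=np.arange(-2,2.01,.5)
    X=(p0[0]+t[:,None]*d[0]+w*nn[0]).astype(np.float32);Y=(p0[1]+t[:,None]*d[1]+w*nn[1]).astype(np.float32)
    s=cv2.remap(im,X,Y,cv2.INTER_LINEAR).mean(1)
    print(k); 
    for i in range(0,N,4): print(f"{t[i]:.1f}:{s[i,0]:.0f}/{s[i,2]:.0f}",end=" ")
    print()
E
python3 prof.py a; python3 prof.py b
```

```text
top
0.0:113/203 1.0:48/80 2.0:51/52 3.0:57/58 4.0:48/64 5.0:42/111 6.0:47/138 7.1:48/138 8.1:49/139 9.1:49/139 10.1:49/138 11.1:48/137 12.1:48/138 13.1:49/139 14.1:50/139 15.1:51/139 16.1:55/143 17.1:67/154 18.1:71/139 19.1:76/153 20.1:80/175 21.2:68/160 22.2:49/138 23.2:46/137 24.2:47/138 25.2:46/136 26.2:45/121 27.2:49/111 28.2:49/138 29.2:48/138 30.2:49/138 31.2:48/138 32.2:48/137 33.2:48/137 34.3:47/137 35.3:48/137 36.3:47/136 37.3:47/137 38.3:47/136 39.3:43/128 40.3:43/94 41.3:54/54 
scene
0.0:14/143 1.0:3/148 2.0:3/148 3.0:5/148 4.0:6/148 5.0:8/149 6.1:6/149 7.1:5/148 8.1:6/148 9.1:6/148 10.1:5/148 11.1:6/149 12.1:9/145 13.1:22/134 14.1:39/136 15.1:53/167 16.1:61/195 17.1:60/201 18.2:56/199 19.2:51/193 20.2:41/182 21.2:27/165 22.2:18/147 23.2:24/129 24.2:27/121 25.2:17/134 26.2:4/145 27.2:2/147 28.2:3/147 29.3:3/147 30.3:4/147 31.3:5/148 32.3:4/148 33.3:4/148 34.3:4/148 35.3:2/147 36.3:3/147 37.3:3/148 38.3:3/148 39.3:2/147 40.4:8/140 41.4:20/119 42.4:32/91 43.4:43/71 44.4:49/67 
top
0.0:104/192 1.0:45/71 2.0:54/55 3.0:57/58 4.0:48/66 5.0:43/116 6.0:47/138 7.1:48/139 8.1:48/139
[... 202 characters left out ...]
5 26.2:46/116 27.2:49/111 28.2:48/138 29.2:49/138 30.2:50/138 31.2:48/137 32.2:48/137 33.2:47/137 34.3:47/137 35.3:48/137 36.3:48/137 37.3:47/136 38.3:46/136 39.3:43/125 40.3:41/84 41.3:53/54 
scene
0.0:11/145 1.0:3/147 2.0:2/146 3.0:5/147 4.0:4/147 5.0:8/148 6.1:8/148 7.1:7/147 8.1:7/148 9.1:7/148 10.1:6/147 11.1:6/146 12.1:12/142 13.1:23/128 14.1:26/124 15.1:27/143 16.1:41/171 17.1:57/193 18.2:62/201 19.2:61/200 20.2:57/198 21.2:54/193 22.2:48/174 23.2:41/142 24.2:29/128 25.2:12/138 26.2:3/145 27.2:2/146 28.2:3/145 29.3:4/146 30.3:5/146 31.3:4/146 32.3:4/147 33.3:4/146 34.3:3/146 35.3:3/146 36.3:3/146 37.3:2/146 38.3:3/146 39.3:3/144 40.4:12/133 41.4:25/108 42.4:37/81 43.4:47/68 44.4:50/67
```

Allowing for parallax between the two views, the bubble is about 2 mm left of centre. I'll turn a further 0.12 rad and ease the push to about 17 N.

Call:
{"name": "step_arm", "arguments": {"xyz": [[0, 0, 1], [0, 0, 2], [0, 0, 2], [0, 0, 2], [0, 0, 2], [0, 0, 2], [0, 0, 2], [0, 0, 2]], "spin": [-0.06, -0.12, -0.12, -0.12, -0.12, -0.12, -0.12, -0.12], "fingers": [0, 0, 0, 0, 0, 0, 0, 0]}}

```text
time_s: 10.4
eef_pos: [0.5094, -0.1178, 0.0996]
eef_rot: [0.694, -0.141, 0.692, 0.14]
wrist_force: [-3.3, 3.9, 14.3]
opening: 0.136
```

```bash
python3 bub.py c; python3 prof.py c
```

```text
10.4 [ 0.5093908  -0.11777996  0.09962682] [-3.26241738  3.88637444 14.30530151] [ 0.72342992  0.82338283 -0.01362638] 0.13621258481193493
top
0.0:105/193 1.0:44/71 2.0:54/55 3.0:57/58 4.0:48/66 5.0:44/118 6.0:46/138 7.1:48/139 8.1:47/139 9.1:49/140 10.1:49/137 11.1:49/138 12.1:49/138 13.1:49/138 14.1:49/138 15.1:49/139 16.1:50/138 17.1:49/130 18.1:45/105 19.1:50/126 20.1:58/148 21.2:71/166 22.2:79/176 23.2:81/173 24.2:75/168 25.2:58/146 26.2:46/116 27.2:49/112 28.2:49/138 29.2:48/138 30.2:49/138 31.2:48/138 32.2:48/137 33.2:48/137 34.3:48/137 35.3:48/137 36.3:47/136 37.3:47/136 38.3:47/136 39.3:44/125 40.3:41/84 41.3:54/54 
scene
0.0:9/145 1.0:5/147 2.0:4/146 3.0:5/146 4.0:5/147 5.0:7/147 6.1:6/147 7.1:7/147 8.1:7/147 9.1:6/147 10.1:7/147 11.1:7/146 12.1:17/139 13.1:28/124 14.1:26/123 15.1:14/137 16.1:12/149 17.1:32/165 18.2:52/187 19.2:62/200 20.2:62/202 21.2:57/196 22.2:51/178 23.2:43/147 24.2:29/131 25.2:10/138 26.2:4/144 27.2:2/145 28.2:4/145 29.3:5/146 30.3:3/145 31.3:4/145 32.3:5/146 33.3:6/146 34.3:4/146 35.3:4/146 36.3:4/145 37.3:2/145 38.3:2/146 39.3:4/142 40.4:13/126 41.4:26/99 42.4:38/76 43.4:47/67 44.4:49/67
```

View pics/bt_c.png

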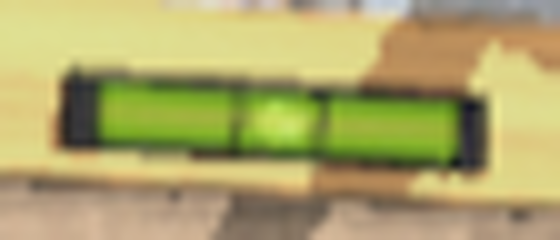

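View pics/bs_c.png

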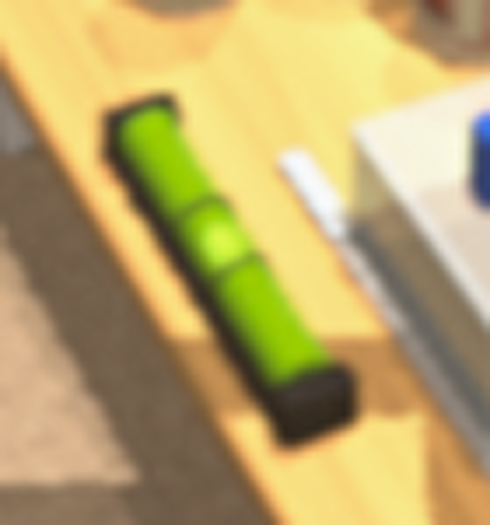

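View pics/scene_c.png

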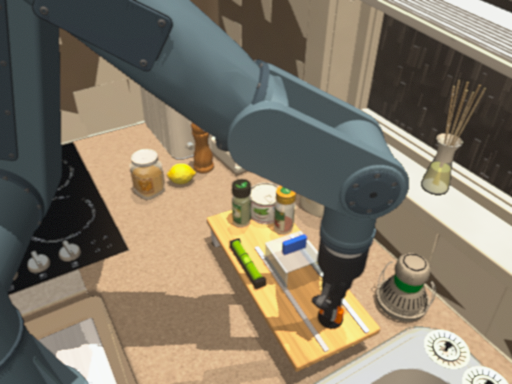

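The bubble is about +1 mm in the top view and between the lines in both views. Push is 14 N. I'll add a small extra push for margin, let it settle and recheck.

Call:
{"name": "step_arm", "arguments": {"xyz": [[0, 0, -0.6], [0, 0, -0.6], [0, 0, -0.6], [0, 0, -0.6], [0, 0, -0.6], [0, 0, -0.6], [0, 0, -0.6], [0, 0, -0.6]], "spin": [0, 0, 0, 0, 0, 0, 0, 0], "fingers": [0, 0, 0, 0, 0, 0, 0, 0]}}

```text
time_s: 11.35
eef_pos: [0.5094, -0.1178, 0.0995]
eef_rot: [0.694, -0.141, 0.692, 0.14]
wrist_force: [-4.3, 4.9, 19.0]
opening: 0.135
```

```bash
python3 bub.py d; python3 prof.py d | cut -c1-420
```

```text
11.35 [ 0.50939817 -0.11776479  0.09947429] [-4.32739036  4.9394052  19.01191242] [ 0.79317841  1.08552349 -0.01132458] 0.1351261621981532
top
0.0:105/193 1.0:45/71 2.0:55/55 3.0:57/58 4.0:47/66 5.0:43/118 6.0:47/138 7.1:48/139 8.1:47/139 9.1:48/139 10.1:49/138 11.1:48/138 12.1:48/138 13.1:49/139 14.1:51/139 15.1:50/139 16.1:50/138 17.1:48/130 18.1:45/105 19.1:51/127 20.1:61/153 21.2:77/172 22.2:80/176 23.2:80/172 24.2:71/163 25.2:54/143 26.2:44/116 27.2:48/111 28.2:50/139 29.2:48/138 30.2:48/138 31.2:47/137 32.2:48/137 33.2:49/137 34.3:48/137 35.3:48/137 3
scene
0.0:8/145 1.0:4/146 2.0:5/146 3.0:5/146 4.0:5/147 5.0:7/148 6.1:7/147 7.1:7/147 8.1:7/147 9.1:7/147 10.1:7/147 11.1:7/146 12.1:16/139 13.1:27/124 14.1:26/124 15.1:14/138 16.1:12/150 17.1:33/168 18.2:52/189 19.2:62/200 20.2:62/202 21.2:58/196 22.2:52/179 23.2:44/146 24.2:29/129 25.2:12/138 26.2:2/144 27.2:3/145 28.2:4/146 29.3:4/146 30.3:3/146 31.3:3/146 32.3:3/146 33.3:5/146 34.3:5/146 35.3:3/145 36.3:3/145 37.3:3/14
```

View pics/bt_d.png

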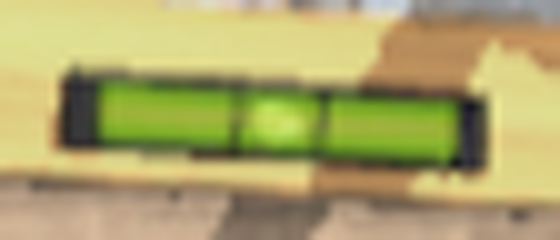

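View pics/top_d.png

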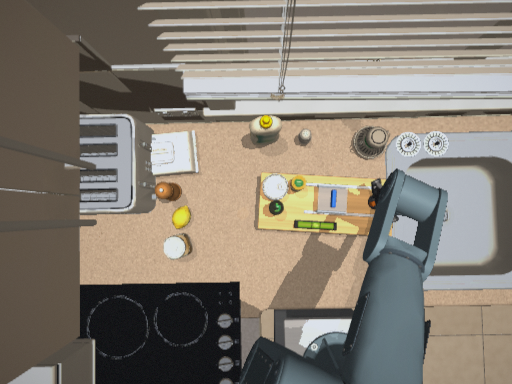

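The bubble is centred in the top view (bright span 20.3–24.6, line midpoint 22.45). Push is 19 N, the guard is at its stop and the other things haven't moved. Handing in.

```bash
python3 -c "
from bench import hand_in
print(hand_in())"
```

```text
the job is handed in; nothing more can be done
None
```

I slid the guard left to its stop, gripped the orange knob, pressed it down and turned it about 0.57 rad clockwise. I handed in at about 11.5 s, still holding and pressing the knob; no verdict was reported.

Last checks before handing in:
- **Guard:** it moved 122 mm until the force rose to about 40 N at the stop. It seemed to start about 13 mm open, so that is about 135 mm in all. The last top view showed it still clear of the knob.
- **Press and grip:** I was pressing down with 19 N, slightly above the suggested 13–18 N. The fingers were closed on the bar at about 11.5 mm opening. I judged the seat from this force, as I had no direct reading of it.
- **Bubble:** the top view put it centred to within about 1 mm. The scene view put it about 3 mm to the right. Most of that looks like parallax, because the bubble sits lower than the line marks; correcting for it gives about 0 to 1 mm.
- **Other things:** the bottle, shaker, lemon, mill and honey jar looked unmoved in the last top view. I compared that by eye and did not measure it.

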